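Drift the floating vial tray into line

TASK

The blue vial tray has drifted out of register in its dock. Take the two orange-handled tapered drifts from the stand and push one down through each alloy bracket and the tray hole under it, collar fully home on the bracket, so that they pull the tray into line; leave both standing there. Do not push the tray by hand, leave the black-handled straight pin in the stand, and do not disturb the bottles and jar.

Things in the scene. Friction and masses are not known exactly. Their poses are not given: they have to be found in the camera images.
- dock: Fixed; left or right of the robot, the stand on the other side. White base 120 x 100 x 53 mm, origin at bench level under its centre, y toward bracket a, z up, yaw within 0.35 rad. At each y end an upright alloy wall (outer face 116 mm from centre) bears a level plate 60 x 58 mm, 8 mm thick, top 75 mm up. Below each plate and tray ear it is open to a 6 mm foot: room for the drift's tip.
- bracket_a (a point): Centre of the round hole in the top face of the bracket at the dock's +y end (80 mm from dock centre, 75 mm above the bench). The hole is vertical, about 19 mm across, right through the 8 mm plate.
- bracket_b (a point): The same at the dock's -y end.
- tray: Blue floating tray 110 x 98 x 8 mm on the dock, a 50 mm wide ear under each bracket, vial rack in the middle (66 mm along y, top 97 mm above bench). Parallel to the dock when in line. Slides 9 mm each way in dock x and y, turns 0.05 rad, stiffly (1.5 N, 0.06 N m), stays put, cannot lift. Starts with holes 3.5 to 6 mm off, mainly to dock +y. Fingers and arm must not push it.
- tray_hole_a (a point): Centre of the top of the hole in the tray's ear under bracket a: about 19 mm across, 8 mm deep, its top 63 mm above the bench (4 mm below the underside of the bracket).
- tray_hole_b (a point): The same under bracket b.
- stand: Fixed grey pin stand: block 60 x 190 mm (x, y), top 75 mm above the bench, on a black foot 80 x 200 mm. Origin at bench level under its centre, z up, yaw within 0.35 rad. Three vertical through holes 21 mm across on its y axis at -62, 0 and +62 mm.
- drift_1: Orange tapered drift, 0.1 to 0.2 kg, for either bracket; about 5 to 20 N presses it home. Origin on the axis (z up) at the collar's underside. Collar 28 mm wide, 5 mm thick; round orange handle 18 mm diameter, 5 to 50 mm above origin. Below: shank 18 mm diameter, 22 mm long, then cone 40 mm long to a 5 mm flat tip (62 mm below origin). Starts upright in any stand hole, collar on its top.
- drift_2: Second, identical orange tapered drift. Origin on the axis (z up) at the collar's underside. Collar 28 mm wide, 5 mm thick; round orange handle 18 mm diameter, 5 to 50 mm above origin. Below: shank 18 mm diameter, 22 mm long, then cone 40 mm long to a 5 mm flat tip (62 mm below origin). Starts upright in any stand hole, collar on its top.
- plain_pin: Bystander: straight pin, not for this job. Origin on the axis (z up) at the collar's underside. Collar 28 mm wide, 5 mm thick; round black handle 18 mm diameter, 5 to 50 mm above origin. Below: blunt dark shank 18 mm diameter, 60 mm long. Starts upright in any stand hole, collar on its top.
- wine: Bystander: dark green wine bottle with red neck, upright, 74 mm diameter (shoulder at 190 mm), 293 mm tall, standing between dock and stand. Origin at the centre of its underside.
- jar: Bystander: small glass jar with blue lid, 52 mm diameter, 70 mm tall, standing near the robot between dock and stand. Origin at the centre of its underside.
- amber: Bystander: amber reagent bottle with red cap, 80 mm diameter, 160 mm tall, standing beyond the dock and stand. Origin at the centre of its underside.

How it is judged:
On the way:
1. a first drift is home in one of the brackets (((z of drift_1 in the frame of dock below 0.0785 m and horizontal distance between drift_1 and bracket_a below 0.003 m and angle between the z axis of drift_1 and the z axis of dock, either way round below 0.08 rad) or (z of drift_1 in the frame of dock below 0.0785 m and horizontal distance between drift_1 and bracket_b below 0.003 m and angle between the z axis of drift_1 and the z axis of dock, either way round below 0.08 rad) or (z of drift_2 in the frame of dock below 0.0785 m and horizontal distance between drift_2 and bracket_a below 0.003 m and angle between the z axis of drift_2 and the z axis of dock, either way round below 0.08 rad) or (z of drift_2 in the frame of dock below 0.0785 m and horizontal distance between drift_2 and bracket_b below 0.003 m and angle between the z axis of drift_2 and the z axis of dock, either way round below 0.08 rad))), for 0.2 s.
At the end, for the whole second after the job is handed in: One orange drift stands in each bracket, its collar within 3.5 mm of the bracket's top, on the hole's axis within 3 mm and 0.08 rad; both tray holes are within 2.2 mm of their bracket holes in plan; the drifts are at rest ((((z of drift_1 in the frame of dock below 0.0785 m and horizontal distance between drift_1 and bracket_a below 0.003 m and angle between the z axis of drift_1 and the z axis of dock, either way round below 0.08 rad) and (z of drift_2 in the frame of dock below 0.0785 m and horizontal distance between drift_2 and bracket_b below 0.003 m and angle between the z axis of drift_2 and the z axis of dock, either way round below 0.08 rad)) or ((z of drift_2 in the frame of dock below 0.0785 m and horizontal distance between drift_2 and bracket_a below 0.003 m and angle between the z axis of drift_2 and the z axis of dock, either way round below 0.08 rad) and (z of drift_1 in the frame of dock below 0.0785 m and horizontal distance between drift_1 and bracket_b below 0.003 m and angle between the z axis of drift_1 and the z axis of dock, either way round below 0.08 rad))) and horizontal distance between tray_hole_a and bracket_a below 0.0022 m and horizontal distance between tray_hole_b and bracket_b below 0.0022 m and linear speed of each of drift_1, drift_2 below 0.02 m/s); the robot touches nothing.
It fails at once if the wine bottle is moved more than 20 mm or tipped (distance of wine from where it was at the start of the episode above 0.02 m or angle between wine's own z axis and vertical above 0.35 rad).
It fails at once if the jar is moved more than 20 mm or tipped (distance of jar from where it was at the start of the episode above 0.02 m or angle between jar's own z axis and vertical above 0.35 rad).
It fails at once if the amber bottle is moved more than 20 mm or tipped (distance of amber from where it was at the start of the episode above 0.02 m or angle between amber's own z axis and vertical above 0.35 rad).
It fails at once if the black-handled pin is moved more than 20 mm or tipped (distance of plain_pin from where it was at the start of the episode above 0.02 m or angle between plain_pin's own z axis and vertical above 0.35 rad).
It fails at once if the tray is pushed by the fingers or the arm (over 1.5 N) (contact force between tray and the fingers above 1.5 N or contact force between tray and the arm above 1.5 N).
It also fails if it takes over 67 s, if anything falls off the work surface, if the arm or the gripper's body presses on something with over 40 N, if the wrist force passes 120 N, or if a joint passes its speed limit or range.

ROBOT

A 6-joint arm with a two-finger parallel gripper is mounted at the origin on the work surface. World frame = base frame: x ahead of the robot, y to its left, z up, the work surface at z = 0. Lengths are in m, angles in rad, forces in N, time in s.
With the tool pointing down it reaches from about 0.35 to 0.775 m from the base axis. Payload 5.5 kg.
Tool frame: the origin (TCP) lies between the finger pads; the fingertips stand 25 mm ahead of it and the grasp point (between the pads) lies 6 mm ahead of it; z points along the fingers, y is the line along which they close (so a half turn about z gives the same grasp; the last joint's range is limited). The gripper opens to 85 mm and grips with 20 to 120 N. Pads are 22 mm wide; open, the fingers measure 114 mm over their backs; the gripper's body (76 mm by 85 mm) begins 54 mm behind the grasp point. The pads swing forward as they close: fully open they stand 13 mm farther back than shut.
Start: joints at [-1.395, 0.313, 0.046, 1.304, 0, 1.431], TCP at [0.179, -0.547, 0.235] pointing down, gripper open.
Joint ranges: [-2.76, 2.76], [-0.86, 1.69], [-1.03, 1.26], [-2.2, 2.34], [-1.47, 1.5], [-3.14, 3.14]. Speed limits (rad/s): [2.57, 2.57, 3.14, 3.14, 3.14, 3.14].

INTERFACE

Orientations are given as [roll, pitch, yaw] about the fixed x, y, z axes, in that order (R = Rz(yaw) Ry(pitch) Rx(roll)).
In Python, from station import * gives the robot as it stands. The module is installed in compiled form; this text tells all that it offers.
- The arm moves only by the tool jog_arm, never from a script. Its argument "deltas" is a list of rows, each a list of 5 numbers: the opening, from -1 (shut) to 1 (fully open), then the shift along the tool's x, y, z each as a share of 150 mm, from -1 to 1, then the turn about the tool's z as a share of 180 degrees, from -1 to 1. A call has 1 to 10 rows; each row is the pose to reach, as a shift and turn from the pose commanded when the call began, along the tool's axes at that moment, turning the shorter way round; what a row does not reach only later rows make up. A row lasts 1/8 s, in which the tool goes at most 62.5 mm and 10.7 degrees, less where a joint would pass 70% of its speed; a pose out of reach is approached as far as the arm can. A call with a number of a shift or a turn outside -1 to 1 is refused whole. A call with a gripper value outside its range is refused whole. The fingers move at their own pace and stop on an object; "newtons" is the grip in N (left out, the last holds). Time passes only in rows, so rows that repeat a pose let the fingers close. It gives the time, the measured TCP pose, the force, the opening and the grip force at its end, in the units of the state.
- get_state(): the state, without advancing time (a new reading comes with each control period).
- camera(name): name is "scene" or "side" or "wrist"; returns a dict with "pixels" (480x640x3 uint8, red, green, blue), "fx", "fy", "cx", "cy" (pixels), "world_to_cam" (4x4, takes a point from world to camera coordinates); the wrist camera has in their place "hand_eye" (4x4, takes a point from camera to tool coordinates, whose origin is the TCP and whose axes are the flange's). Camera axes: x right, y up, looking along -z (the intrinsics and any distortion apply to the point x, -y, -z); pixel columns grow to the right and rows downward; lengths in m; the calibration is good to about 2 mm. The wrist camera is an equidistant fisheye: a pixel r from the principal point sees the ray r / f radians off the axis. A picture is of the moment at which its call begins: read the wrist's pose just before it. There is no depth.
- close_job(): hands the job in; it is judged then, once.
Trained networks look in the newest picture that a camera, given by its name, has taken for a name from the list of things; names that differ only in an ending like _2 or _b are one class to them, and where a whole thing is asked for, a point or a joint stands for the part that bears it (a point fixed in the world has none). Each returns a list of dicts, best first, with "score" (0 to 1); they miss things now and then, are a little off and sometimes report something else, mostly with a low value. They report only what shows in the picture. A call takes as long as a camera call.
- search_frame(camera, thing): "xyz" ([x, y, z] in m, in world coordinates, good to about 4 mm: the middle of the surface that is visible of it).
- regions_of(camera, thing): "pixels" (480x640 bool, what is visible of it).
- tip_of(camera, thing): "xyz" ([x, y, z] in m, in world coordinates, good to about 4 mm: a listed point, or the origin of a listed thing).
The state is a dict: "time": time; "joints": joint angles; "joint_velocities": joint speeds; "tau": joint torques, N m; "tool_pos": TCP position; "ee_rot": TCP orientation; "ft_force": force on the tool from outside, world axes, zero at the start; "torque": the same for the moment, N m; "grip_width": finger opening in m; "grasp_force": force on a finger pad.
Only numpy, scipy, OpenCV 4.12 (cv2) and the standard library are available. Lean on these libraries where they do the work, as an engineer would, in place of code of your own. Each camera call takes 0.05 s, during which the arm holds its last target. There are 200 camera calls.

## Working session

There is one attempt and no reset: what is moved stays moved. The work goes in short steps, Python scripts to look and compute and a tool call to move; the robot and the scene stay as the last step left them, time stands still between calls to the robot, and variables do not carry over. Pictures are saved under pics/ and viewed, at most 10 in all, crops included, and the job is handed in when it is done.

Besides the shell and the picture viewer there is one more tool, called after "Emit:" in YAML: its name, and indented under it one key for each argument. jog_arm: Moves the arm, as the interface text tells. Shift numbers are shares of 150 mm and turn numbers shares of 180 degrees, none past 1 either way. Its arguments: {"type":"object","properties":{"deltas":{"type":"array"},"newtons":{"type":"number"}},"required":["deltas"]}

```bash
mkdir -p pics; ls; python3 - <<'E'
from station import *
import cv2,numpy as np
s=get_state(); print({k:np.round(v,3) for k,v in s.items()})
for c in ["scene","side"]:
    d=camera(c); cv2.imwrite(f"pics/{c}0.png",d["pixels"][:,:,::-1])
    W=np.array(d["world_to_cam"]); print(c,d["fx"],d["cx"],d["cy"],np.round(-W[:3,:3].T@W[:3,3],3))
    for t in ["dock","bracket_a","tray_hole_a","tray","stand","drift_1","plain_pin","wine","jar","amber"]:
        print(t,[(round(r["score"],2),np.round(r["xyz"],3).tolist()) for r in tip_of(c,t)])
E
```

```text
pics
{'time': np.float64(0.0), 'joints': array([-1.395,  0.314,  0.045,  1.304, -0.   ,  1.431]), 'joint_velocities': array([-0.002,  0.001,  0.001,  0.001, -0.   ,  0.001]), 'tau': array([-1.0000e-03, -4.8062e+01,  2.9854e+01,  1.9000e-02, -0.0000e+00,
        0.0000e+00]), 'tool_pos': array([ 0.178, -0.546,  0.234]), 'ee_rot': array([-3.14 , -0.   ,  0.316]), 'ft_force': array([ 0.696, -0.848,  0.402]), 'torque': array([-0.01 , -0.035, -0.002]), 'grasp_force': np.float64(0.0), 'grip_width': np.float64(0.085)}
scene 487.7128912913512 325.51660859701184 242.2304137450387 [0.83  0.339 0.74 ]
dock [(0.71, [0.527, -0.263, 0.0])]
bracket_a [(0.93, [0.524, -0.338, 0.076]), (0.59, [0.528, -0.183, 0.08])]
tray_hole_a [(0.87, [0.521, -0.334, 0.064]), (0.57, [0.534, -0.18, 0.067])]
tray []
stand [(0.97, [0.523, 0.242, 0.0])]
drift_1 [(0.76, [0.515, 0.304, 0.079]), (0.59, [0.523, 0.246, 0.076])]
plain_pin [(0.58, [0.535, 0.177, 0.077])]
wine [(0.6, [0.632, -0.002, -0.003]), (0.53, [0.527, -0.263, 0.003])]
jar [(0.69, [0.363, -0.024, -0.001])]
amber [(0.65, [0.791, 0.159, 0.002])]
side 564.7066749885752 321.4578122553935 242.2305774969059 [-0.002  0.641  0.918]
dock [(0.76, [0.529, -0.26, -0.003])]
bracket_a [(0.65, [0.523, -0.339, 0.08])]
tray_hole_a [(0.85, [0.522, -0.335, 0.064]), (0.68, [0.537, -0.176, 0.061])]
tray [(0.79, [0.527, -0.257, 0.055])]
stand [(0.56, [0.52, 0.244, -0.002])]
drift_1 [(0.8, [0.521, 0.242, 0.072]), (0.6, [0.518, 0.304, 0.072])]
plain_pin [(0.77, [0.531, 0.184, 0.074])]
wine [(0.63, [0.63, -0.0, -0.001]), (0.48, [0.534, -0.183, 0.075])]
jar [(0.68, [0.366, -0.024, 0.003])]
amber [(0.9, [0.794, 0.157, 0.001])]
```

View pics/scene0.png

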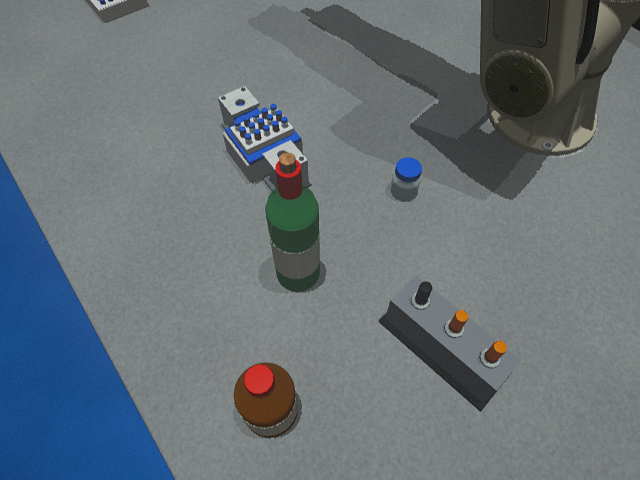

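View pics/side0.png

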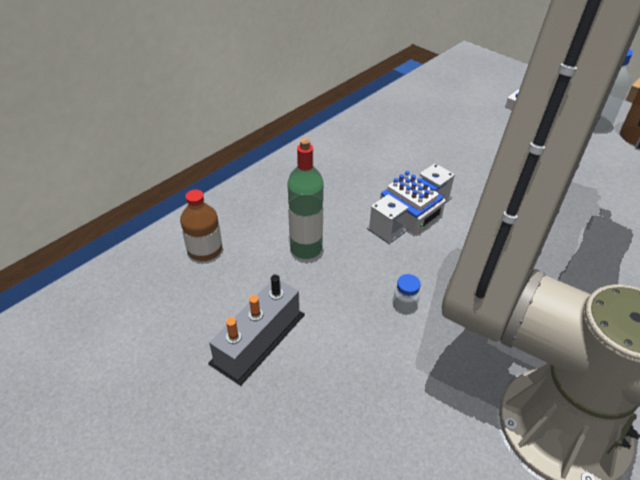

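The scene view shows the dock at about (265,140), the wine at (293,240), and the stand at (450,340). The stand order is black (423,293), orange (458,322), orange (495,353), which matches the network points. The black pin is therefore the hole nearest the dock. Next I move over the dock to look with the wrist camera.

```bash
cat > h.py <<'E'
from station import *
import numpy as np, cv2
from scipy.spatial.transform import Rotation as Rot
def pose():
    s=get_state(); return np.array(s["tool_pos"]),Rot.from_euler("xyz",s["ee_rot"]).as_matrix(),s
def delta(p,yaw=None):
    "shares to take the tool to world p and yaw"
    t,R,s=pose(); d=R.T@(np.array(p)-t)/.15
    w=0 if yaw is None else -((yaw-s["ee_rot"][2]+np.pi)%(2*np.pi)-np.pi)/np.pi
    return np.round(d,3).tolist(),round(w,3)
def shot(name=None):
    t,R,s=pose(); d=camera("wrist")
    if name: cv2.imwrite(f"pics/{name}.png",d["pixels"][:,:,::-1])
    return d,t,R
def topix(v,P):
    d,t,R=v; H=np.array(d["hand_eye"]); c=H[:3,:3].T@(R.T@(np.array(P)-t)-H[:3,3]); c=c*[1,-1,-1]
    th=np.arctan2(np.hypot(c[0],c[1]),c[2]); u=c[:2]/np.hypot(c[0],c[1])*th
    return np.array([d["cx"]+d["fx"]*u[0],d["cy"]+d["fy"]*u[1]])
def atz(v,px,z):
    d,t,R=v; H=np.array(d["hand_eye"]); u=(np.array(px,float)-[d["cx"],d["cy"]])/[d["fx"],d["fy"]]
    th=np.linalg.norm(u); c=np.array([*(u/th*np.sin(th)),np.cos(th)])*[1,-1,-1]
    r=R@H[:3,:3]@c; o=t+R@H[:3,3]; return o+r*(z-o[2])/r[2]
E
python3 -c "
from h import *
print(delta([.44,-.26,.30],1.52)); d=camera('wrist'); print(np.round(d['hand_eye'],3),d['fx'])"
```

```text
([2.25, -1.275, -0.436], np.float64(-0.383))
[[ 0.001  0.95   0.313  0.079]
 [ 1.    -0.001 -0.001  0.001]
 [-0.     0.313 -0.95  -0.14 ]
 [ 0.     0.     0.     1.   ]] 371.64829954431775
```

Emit:
jog_arm:
  deltas:
    - [1,0.3,-0.2,-0.2,-0.05]
    - [1,0.6,-0.4,-0.4,-0.1]
    - [1,1,-0.6,-0.43,-0.15]
    - [1,1,-0.6,-0.43,-0.2]

```text
time: 1.65
tool_pos: [0.2956, -0.4119, 0.3006]
ee_rot: [3.139, 0.0, 0.954]
ft_force: [0.6, -0.2, 0.3]
grip_width: 0.0854
grasp_force: 0.0
```

```bash
python3 -c "
from h import *
print(delta([.52,-.275,.30],1.52),pose()[2]['tool_pos'],pose()[2]['joints'])"
```

```text
([1.609, 0.693, 0.005], np.float64(-0.18)) [ 0.29562591 -0.41189159  0.30056877] [-1.10709469e+00  1.67641198e-01  1.70502962e-02  1.41815390e+00
  6.24064957e-04  1.08011406e+00]
```

Emit:
jog_arm:
  deltas:
    - [1,0.4,0.2,0,-0.06]
    - [1,0.8,0.4,0,-0.12]
    - [1,1,0.69,0,-0.18]
    - [1,1,0.69,0,-0.18]

```text
time: 2.15
tool_pos: [0.4685, -0.3526, 0.2975]
ee_rot: [-3.141, -0.001, 1.516]
ft_force: [-1.2, -0.4, -0.7]
grip_width: 0.0854
grasp_force: 0.0
```

Emit:
jog_arm:
  deltas:
    - [1,0.25,-0.34,0,0]
    - [1,0.5,-0.34,0,0]
    - [1,0.5,-0.34,0,0]

```text
time: 2.52
tool_pos: [0.4176, -0.2739, 0.2998]
ee_rot: [3.141, 0.0, 1.51]
ft_force: [0.4, -0.8, 0.7]
grip_width: 0.0856
grasp_force: 0.0
```

```bash
python3 -c "
from h import *
print(delta([.52,-.275,.30],1.52),pose()[2]['tool_pos'],pose()[2]['ee_rot'])
v=shot('w1')
for t in ['bracket_a','tray_hole_a','dock','tray']:
  for r in tip_of('wrist',t): print(t,round(r['score'],2),np.round(r['xyz'],4),np.round(topix(v,r['xyz'])))
"
```

```text
([0.034, 0.682, -0.002], np.float64(-0.003)) [ 0.41762201 -0.27386021  0.29975007] [3.14148914e+00 7.57175335e-05 1.51047391e+00]
bracket_a 0.78 [ 0.5227 -0.3382  0.074 ] [418. 254.]
bracket_a 0.64 [ 0.5346 -0.1806  0.0763] [430. 104.]
tray_hole_a 0.96 [ 0.5191 -0.3351  0.0632] [413. 248.]
tray_hole_a 0.85 [ 0.5326 -0.1732  0.0666] [425.  97.]
tray_hole_a 0.42 [ 0.5285 -0.2529  0.0505] [419. 172.]
dock 0.83 [ 5.27e-01 -2.61e-01  3.00e-04] [407. 173.]
tray 0.98 [ 0.5287 -0.2548  0.0524] [420. 174.]
```

View pics/w1.png

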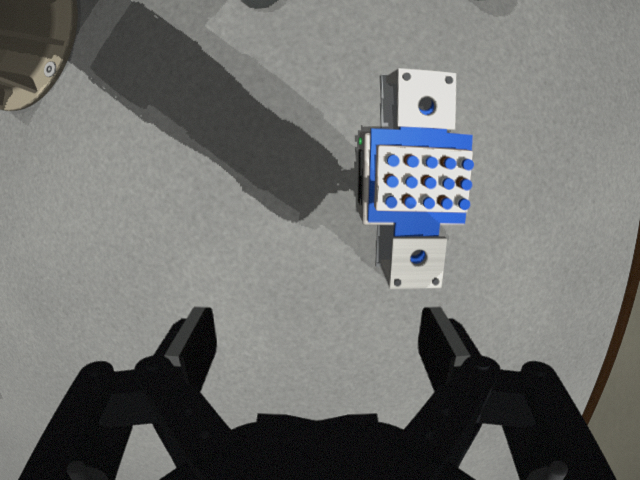

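The wrist picture shows the alloy plates with holes at about (427,105) for a and (418,257) for b. The blue tray edge is visible inside both holes. I'll centre over the dock and measure the holes there.

Emit:
jog_arm:
  deltas:
    - [1,0.1,0.35,0.1,0]
    - [1,0.2,0.7,0.2,0]
    - [1,0.2,0.7,0.2,0]
    - [1,0.2,0.7,0.2,0]

```text
time: 3.28
tool_pos: [0.5252, -0.2526, 0.2684]
ee_rot: [-3.14, -0.0, 1.509]
ft_force: [-0.7, 0.3, 0.3]
grip_width: 0.0856
grasp_force: 0.0
```

```bash
python3 -c "
from h import *
v=shot('w2'); print(v[1])
C=[]
for t in ['bracket_a','tray_hole_a','dock','tray']:
  for r in tip_of('wrist',t): print(t,round(r['score'],2),np.round(r['xyz'],4),np.round(topix(v,r['xyz']))); C+= [topix(v,r['xyz'])] if t=='bracket_a' else []
im=v[0]['pixels'][:,:,::-1]; out=[]
for c in C[:2]:
  x,y=np.round(c).astype(int); print(x,y); out.append(cv2.resize(im[y-35:y+35,x-35:x+35],(400,400),interpolation=cv2.INTER_CUBIC))
cv2.imwrite('pics/w2c.png',np.hstack(out))
"
```

```text
[ 0.52516075 -0.25259939  0.2684368 ]
bracket_a 0.78 [ 0.5211 -0.3413  0.0744] [319. 294.]
bracket_a 0.61 [ 0.533  -0.1798  0.0732] [322. 128.]
tray_hole_a 0.6 [ 0.5214 -0.3366  0.0619] [319. 285.]
dock 0.77 [ 0.5242 -0.2622  0.002 ] [317. 201.]
tray 0.83 [ 0.5263 -0.2562  0.048 ] [319. 205.]
tray 0.4 [ 0.5236 -0.3375  0.0646] [321. 287.]
319 294
322 128
```

View pics/w2c.png

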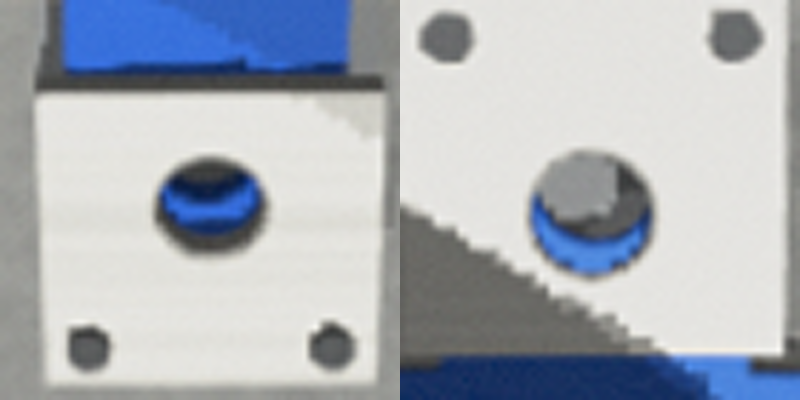

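Left is bracket b with its hole centred at crop (211,206), and right is bracket a at crop (192,213). Blue crescents at the bottom of both holes show the tray shifted toward image up, which is dock +y.

```bash
python3 -c "
from h import *
v=shot()
f=lambda x,y,cx,cy:((x+.5)/5.714-.5+cx-35,(y+.5)/5.714-.5+cy-35)
b=atz(v,f(211,206,319,294),.075);a=atz(v,f(192,213,322,128),.075)
print('b',b,'a',a,np.linalg.norm(a-b),(a+b)/2,'yaw',np.arctan2(-(a-b)[0],(a-b)[1]))
print('b rim lo/hi',atz(v,f(211,255,319,294),.075),atz(v,f(211,158,319,294),.075))
print('a rim',atz(v,f(192,275,322,128),.075),atz(v,f(192,150,322,128),.075))
tb=atz(v,f(211,205,319,294),.063);ta=atz(v,f(190,241,322,128),.063);print('tray lower rim',tb,ta)
"
```

```text
b [ 0.52254464 -0.34267795  0.075     ] a [ 0.5317741  -0.18213499  0.075     ] 0.1608080370763527 [ 0.52715937 -0.26240647  0.075     ] yaw -0.05742582013291192
b rim lo/hi [ 0.52197805 -0.35246212  0.075     ] [ 0.52308825 -0.33331196  0.075     ]
a rim [ 0.53118053 -0.19190102  0.075     ] [ 0.53237811 -0.17222533  0.075     ]
tray lower rim [ 0.52232459 -0.3485232   0.063     ] [ 0.53127374 -0.18697319  0.063     ]
```

Emit:
jog_arm:
  deltas:
    - [1,0.3,-0.3,0,0]
    - [1,0.6,-0.6,0,0]
    - [1,0.95,-0.65,0,0]

```text
time: 3.95
tool_pos: [0.4341, -0.1031, 0.2695]
ee_rot: [3.141, 0.0, 1.506]
ft_force: [0.8, 1.2, -0.1]
grip_width: 0.0856
grasp_force: 0.0
```

Emit:
jog_arm:
  deltas:
    - [1,0.35,0,0,0]
    - [1,0.7,0,0,0]
    - [1,1,0,0,-0.03]
    - [1,1,0,0,-0.06]

```text
time: 4.45
tool_pos: [0.4455, 0.0482, 0.2698]
ee_rot: [3.14, -0.0, 1.706]
ft_force: [0.3, -0.0, -0.6]
grip_width: 0.0853
grasp_force: 0.0
```

Emit:
jog_arm:
  deltas:
    - [1,0.4,0.2,0,0]
    - [1,0.8,0.4,0,0]
    - [1,1,0.6,0,0]
    - [1,1,0.6,0,0]

```text
time: 4.95
tool_pos: [0.5172, 0.2081, 0.2685]
ee_rot: [3.141, -0.0, 1.701]
ft_force: [-0.5, -0.1, 0.4]
grip_width: 0.0854
grasp_force: 0.0
```

```bash
python3 -c "
from h import *
v=shot('s1'); print(v[1],pose()[2]['ee_rot'][2])
for t in ['drift_1','plain_pin','stand']:
  for r in tip_of('wrist',t): print(t,round(r['score'],2),np.round(r['xyz'],4),np.round(topix(v,r['xyz'])))
"
```

```text
[0.51720417 0.20814565 0.26845041] 1.6999739048899893
drift_1 0.93 [0.5102 0.3038 0.0733] [324. 103.]
drift_1 0.66 [0.5201 0.2429 0.0719] [326. 171.]
plain_pin 0.94 [0.5299 0.1783 0.0802] [327. 242.]
stand 0.93 [ 0.5221  0.2458 -0.0033] [326. 159.]
stand 0.23 [0.5114 0.3047 0.0734] [326. 102.]
```

View pics/s1.png

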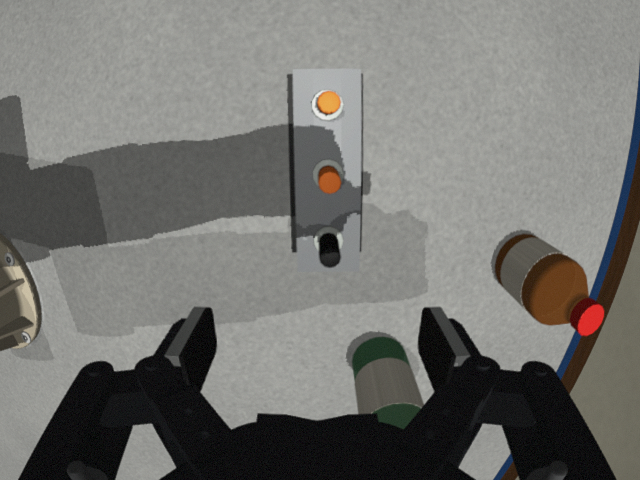

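The view shows orange handle tops at about (329,103) and (330,182) and the black one at (331,250). The gripper is aligned with the stand. I'll refine the two orange positions by colour.

```bash
python3 -c "
from h import *
v=shot()
hsv=cv2.cvtColor(v[0]['pixels'],cv2.COLOR_RGB2HSV)
m=cv2.inRange(hsv,(5,150,60),(22,255,255)); m[:,:280]=0;m[:,380:]=0
n,l,st,c=cv2.connectedComponentsWithStats(m); print([(st[i].tolist(),c[i].round(1)) for i in range(1,n) if st[i][4]>80])
for q in [(329,103),(330,183)]: print(q,atz(v,q,.125))
g=v[0]['pixels'].astype(int)
print('white collar near1', atz(v,(327,105),.08))
# predicted collar origin projections
for p in [(.5102,.3038),(.518,.243)]:
  print([topix(v,(*p,z)).round(1) for z in (.08,.125)])
print(delta([.5145,.3045,.20],1.70))
"
```

```text
[([320, 87, 23, 23, 405], array([330.8,  97.9])), ([321, 162, 23, 27, 468], array([331.7, 175.3]))]
(329, 103) [0.51194422 0.29807558 0.125     ]
(330, 183) [0.52078867 0.23709893 0.125     ]
white collar near1 [0.51158072 0.29845582 0.08      ]
[array([326.2,  98.8]), array([327.7,  95.3])]
[array([326. , 167.8]), array([327.4, 175.1])]
([0.661, 0.076, 0.464], np.float64(-0.001))
```

```bash
python3 -c "
from h import *
v=shot(); print(v[1])
for q in [(331.2,98.2),(332,177.3)]: print(q,atz(v,q,.125))
hsv=cv2.cvtColor(v[0]['pixels'],cv2.COLOR_RGB2HSV)
m=cv2.inRange(hsv,(5,150,60),(22,255,255)); m[:,:280]=0;m[:,380:]=0
n,l,st,c=cv2.connectedComponentsWithStats(m); print([(st[i].tolist(),c[i].round(1)) for i in range(1,n) if st[i][4]>80])
print(delta([.5135,.3025,.20],1.70))
"
```

```text
[0.51559825 0.20474355 0.26959677]
(331.2, 98.2) [0.51327989 0.30187507 0.125     ]
(332, 177.3) [0.52188325 0.24161457 0.125     ]
[([320, 87, 23, 23, 404], array([330.7,  97.8])), ([321, 162, 23, 27, 472], array([331.5, 175.1]))]
([0.648, 0.067, 0.464], np.float64(-0.001))
```

Emit:
jog_arm:
  deltas:
    - [1,0.35,0.03,0.15,0]
    - [1,0.645,0.067,0.35,0]
    - [1,0.645,0.067,0.5,0]
    - [1,0.645,0.067,0.5,0]
    - [1,0.645,0.067,0.5,0]

```text
time: 5.88
tool_pos: [0.5143, 0.3024, 0.1954]
ee_rot: [3.14, -0.0, 1.697]
ft_force: [1.4, 0.2, 0.1]
grip_width: 0.0852
grasp_force: 0.0
```

```bash
python3 -c "
from h import *
print(delta([.5135,.3028,.113],1.70))
"
```

```text
([0.003, -0.006, 0.549], np.float64(-0.001))
```

Emit:
jog_arm:
  deltas:
    - [1,0,0,0.25,0]
    - [1,0,0,0.55,0]
    - [1,0,0,0.55,0]
    - [-1,0,0,0.55,0]
    - [-1,0,0,0.55,0]
    - [-1,0,0,0.55,0]
    - [-1,0,0,0.55,0]
    - [-1,0,0,0.55,0]
    - [-1,0,0,0.55,0]
  newtons: 60

```text
time: 7.0
tool_pos: [0.5142, 0.3035, 0.1128]
ee_rot: [3.14, -0.0, 1.698]
ft_force: [-2.0, -1.1, 5.7]
grip_width: 0.0152
grasp_force: 58.4
```

Emit:
jog_arm:
  deltas:
    - [-1,0,0,-0.25,0]
    - [-1,0,0,-0.55,0]
    - [-1,0,0,-0.85,0]
    - [-1,0,0,-0.95,0]
    - [-1,0,0,-0.95,0]

```text
time: 7.62
tool_pos: [0.5141, 0.3034, 0.2542]
ee_rot: [3.141, -0.0, 1.698]
ft_force: [0.4, 0.2, -2.8]
grip_width: 0.0154
grasp_force: 59.3
```

```bash
python3 -c "
from h import *
d=camera('scene'); c=camera('side')
def cr(d,p):
  W=np.array(d['world_to_cam']); q=W[:3,:3]@np.array(p)+W[:3,3]; x=int(d['cx']+d['fx']*q[0]/-q[2]); y=int(d['cy']-d['fy']*q[1]/-q[2]); print(x,y)
  x=np.clip(x,60,580);y=np.clip(y,60,420); return cv2.resize(d['pixels'][y-60:y+60,x-60:x+60,::-1],(400,400),interpolation=cv2.INTER_CUBIC)
p=pose()[0]-[0,0,.05]
cv2.imwrite('pics/g1.png',np.hstack([cr(d,p),cr(c,p)]))
for n in ['scene','side']:
  for r in tip_of(n,'drift_1'): print(n,round(r['score'],2),np.round(r['xyz'],4))
print(pose()[0],delta([.45,.15,.26]))
"
```

```text
520 322
226 292
scene 0.71 [0.5132 0.3031 0.2204]
scene 0.69 [0.524  0.2434 0.0733]
scene 0.44 [ 0.5176 -0.3354  0.0632]
side 0.71 [0.5188 0.2433 0.0717]
side 0.59 [0.5159 0.3061 0.2169]
[0.51282274 0.30279134 0.251632  ] ([-0.957, -0.545, -0.053], 0)
```

View pics/g1.png

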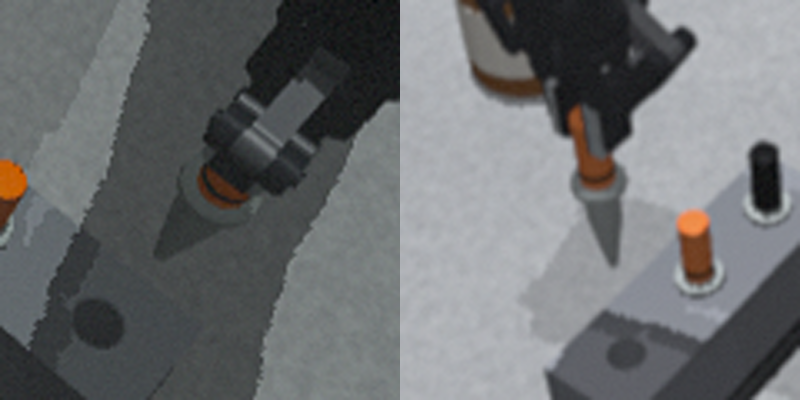

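The drift hangs straight in the grip with its stand hole empty. I'll carry it over to the dock along x ≈ 0.45.

Emit:
jog_arm:
  deltas:
    - [-1,-0.3,-0.25,-0.05,0]
    - [-1,-0.6,-0.5,-0.05,0]
    - [-1,-0.95,-0.55,-0.05,0.03]
    - [-1,-0.95,-0.55,-0.05,0.06]

```text
time: 8.32
tool_pos: [0.4489, 0.1484, 0.2605]
ee_rot: [-3.14, 0.001, 1.502]
ft_force: [1.0, -0.2, -2.5]
grip_width: 0.0153
grasp_force: 59.4
```

Emit:
jog_arm:
  deltas:
    - [-1,-0.35,0,0,0]
    - [-1,-0.7,0,0,0]
    - [-1,-1,0,0,0]
    - [-1,-1,0,0,0]

```text
time: 8.82
tool_pos: [0.4401, -0.0008, 0.2603]
ee_rot: [-3.139, 0.0, 1.505]
ft_force: [-0.6, 0.1, -2.1]
grip_width: 0.015
grasp_force: 59.4
```

Emit:
jog_arm:
  deltas:
    - [-1,-0.35,0,0,0]
    - [-1,-0.7,0,0,0]
    - [-1,-1,0,0,0]
    - [-1,-1,0,0,0]

```text
time: 9.32
tool_pos: [0.4315, -0.1497, 0.2604]
ee_rot: [-3.14, -0.0, 1.506]
ft_force: [-0.8, 0.4, -1.4]
grip_width: 0.0154
grasp_force: 59.4
```

```bash
python3 -c "
from h import *
print(pose()[0],delta([.5225,-.3400,.20],1.513))
"
```

```text
[ 0.43153562 -0.14973794  0.26041316] ([-1.227, 0.688, 0.401], np.float64(-0.002))
```

Emit:
jog_arm:
  deltas:
    - [-1,-0.35,0.2,0,0]
    - [-1,-0.7,0.45,0,0]
    - [-1,-1,0.69,0,0]
    - [-1,-1,0.69,0.1,0]
    - [-1,-1,0.69,0.1,0]

```text
time: 9.95
tool_pos: [0.5251, -0.3018, 0.2437]
ee_rot: [-3.137, -0.004, 1.511]
ft_force: [0.1, 0.7, -1.6]
grip_width: 0.0154
grasp_force: 59.5
```

Emit:
jog_arm:
  deltas:
    - [-1,-0.22,0,0.1,0]
    - [-1,-0.22,0,0.25,0]
    - [-1,-0.22,0,0.25,0]
    - [-1,-0.22,0,0.25,0]

```text
time: 10.45
tool_pos: [0.524, -0.3357, 0.2105]
ee_rot: [3.141, 0.001, 1.511]
ft_force: [-0.3, -0.6, -1.2]
grip_width: 0.0152
grasp_force: 59.5
```

```bash
python3 -c "
from h import *
s=pose()[2];print(s['tool_pos'],s['ee_rot'],delta([.5225,-.3400,.165],1.513))
v=shot('b1'); im=v[0]['pixels'][:,:,::-1]
print(topix(v,(.5225,-.3424,.075)), topix(v,s['tool_pos']-np.array([0,0,.1])))
x,y=topix(v,(.5225,-.3424,.1)).astype(int); print(x,y); y=min(y,420)
cv2.imwrite('pics/b1c.png',cv2.resize(im[y-60:y+60,x-60:x+60],(600,600),interpolation=cv2.INTER_CUBIC))
"
```

```text
[ 0.5239667  -0.33571993  0.21054953] [3.14076170e+00 5.15561515e-04 1.51106848e+00] ([-0.029, -0.008, 0.304], np.float64(-0.001))
[316.00008248 233.26306105] [317.48467855 239.32478111]
315 243
```

View pics/b1c.png

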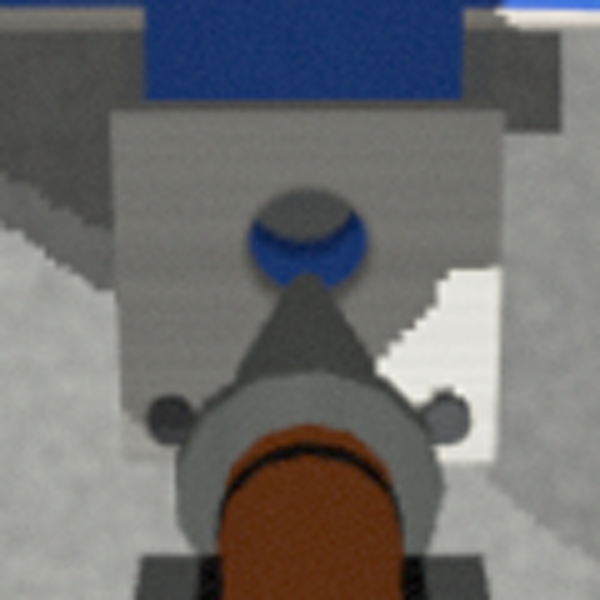

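The crop shows bracket b's hole at crop (308,240) and the tapered tip at (310,280), close to prediction. The hole sits roughly 1 to 1.5 mm further in +y than first measured. I'll enter slightly biased toward the tray hole.

Emit:
jog_arm:
  deltas:
    - [-1,-0.015,0,0.1,0]
    - [-1,-0.015,0,0.2,0]
    - [-1,-0.015,0,0.26,0]
    - [-1,-0.015,0,0.3,0]
    - [-1,-0.015,0,0.34,0]
    - [-1,-0.015,0,0.34,0]

```text
time: 11.25
tool_pos: [0.5235, -0.3392, 0.1576]
ee_rot: [-3.141, -0.0, 1.51]
ft_force: [-0.6, -0.1, -0.9]
grip_width: 0.0156
grasp_force: 59.6
```

Emit:
jog_arm:
  deltas:
    - [-1,-0.003,0,0.04,0]
    - [-1,-0.006,0,0.08,0]
    - [-1,-0.006,0,0.11,0]
    - [-1,-0.006,0,0.13,0]
    - [-1,-0.006,0,0.13,0]

```text
time: 11.88
tool_pos: [0.5236, -0.3401, 0.1384]
ee_rot: [-3.141, -0.0, 1.51]
ft_force: [0.0, 0.2, -2.4]
grip_width: 0.0155
grasp_force: 59.6
```

Emit:
jog_arm:
  deltas:
    - [-1,0,0,0.02,0]
    - [-1,0,0,0.04,0]
    - [-1,0,0,0.05,0]
    - [-1,0,0,0.05,0]

```text
time: 12.38
tool_pos: [0.5237, -0.3403, 0.131]
ee_rot: [3.142, 0.0, 1.51]
ft_force: [-0.8, -1.2, -0.8]
grip_width: 0.0152
grasp_force: 59.7
```

Emit:
jog_arm:
  deltas:
    - [-1,0,0,0.02,0]
    - [-1,0,0,0.04,0]
    - [-1,0,0,0.05,0]
    - [-1,0,0,0.05,0]

```text
time: 12.88
tool_pos: [0.5236, -0.3401, 0.1233]
ee_rot: [-3.141, -0.0, 1.51]
ft_force: [-1.0, -0.8, -1.4]
grip_width: 0.0152
grasp_force: 59.7
```

Emit:
jog_arm:
  deltas:
    - [-1,0,0,0.02,0]
    - [-1,0,0,0.04,0]
    - [-1,0,0,0.055,0]
    - [-1,0,0,0.065,0]
    - [-1,0,0,0.065,0]

```text
time: 13.5
tool_pos: [0.5236, -0.3402, 0.1136]
ee_rot: [-3.141, -0.0, 1.51]
ft_force: [-1.1, -0.8, -1.8]
grip_width: 0.0149
grasp_force: 59.7
```

Emit:
jog_arm:
  deltas:
    - [-1,0,0,0.01,0]
    - [-1,0,0,0.02,0]
    - [-1,0,0,0.03,0]
    - [-1,0,0,0.03,0]

```text
time: 14.0
tool_pos: [0.5238, -0.3406, 0.1127]
ee_rot: [3.14, 0.002, 1.509]
ft_force: [-6.6, 1.8, 16.4]
grip_width: 0.0154
grasp_force: 61.5
```

It stops at TCP z = 0.1127 with 16 N. That is the same grip height as in the stand, so the collar is home. Releasing.

Emit:
jog_arm:
  deltas:
    - [-1,0,0,-0.01,0]
    - [1,0,0,-0.01,0]
    - [1,0,0,-0.01,0]
    - [1,0,0,-0.01,0]
    - [1,0,0,-0.05,0]
    - [1,0,0,-0.3,0]
    - [1,0,0,-0.7,0]
    - [1,0,0,-1,0]
    - [1,0,0,-1,0]

```text
time: 15.12
tool_pos: [0.5254, -0.3416, 0.2646]
ee_rot: [3.134, 0.005, 1.51]
ft_force: [-0.2, -0.2, -0.7]
grip_width: 0.0858
grasp_force: 0.0
```

```bash
python3 -c "
from h import *
print(pose()[0])
v=shot()
for n in ['wrist']:
  for t in ['drift_1','bracket_a','tray_hole_a']:
    for r in tip_of(n,t): print(n,t,round(r['score'],2),np.round(r['xyz'],4))
print(delta([.44,-.20,.27],1.513))
"
```

```text
[ 0.52542685 -0.34159512  0.26463706]
wrist drift_1 0.8 [ 0.5195 -0.339   0.0741]
wrist bracket_a 0.79 [ 0.5226 -0.3423  0.0782]
wrist bracket_a 0.57 [ 0.5335 -0.1794  0.0764]
wrist tray_hole_a 0.95 [ 0.5313 -0.1787  0.0638]
([0.896, -0.61, -0.078], np.float64(-0.001))
```

Emit:
jog_arm:
  deltas:
    - [1,0.3,-0.25,0,0]
    - [1,0.65,-0.5,0,0]
    - [1,0.95,-0.61,0,0]

```text
time: 15.7
tool_pos: [0.4385, -0.1903, 0.2575]
ee_rot: [-3.138, -0.002, 1.508]
ft_force: [0.8, 0.8, 0.4]
grip_width: 0.0857
grasp_force: 0.0
```

Emit:
jog_arm:
  deltas:
    - [1,0.4,0,0,0]
    - [1,0.8,0,0,0]
    - [1,1,0,0,0]
    - [1,1,0,0,0]

```text
time: 16.2
tool_pos: [0.4492, -0.0406, 0.2581]
ee_rot: [-3.139, -0.001, 1.514]
ft_force: [-0.2, 0.3, -0.4]
grip_width: 0.085
grasp_force: 0.0
```

Emit:
jog_arm:
  deltas:
    - [1,0.4,0,0,-0.03]
    - [1,0.8,0,0,-0.06]
    - [1,1,0,0,-0.06]
    - [1,1,0,0,-0.06]

```text
time: 16.7
tool_pos: [0.4592, 0.1077, 0.2582]
ee_rot: [-3.14, 0.0, 1.7]
ft_force: [-0.1, 0.5, -1.0]
grip_width: 0.0857
grasp_force: 0.0
```

```bash
python3 -c "
from h import *
print(pose()[0],delta([.522,.2425,.21],1.70))
"
```

```text
[0.45920008 0.10769244 0.25821292] ([0.837, 0.532, 0.32], np.float64(0.0))
```

Emit:
jog_arm:
  deltas:
    - [1,0.35,0.2,0,0]
    - [1,0.7,0.4,0,0]
    - [1,0.837,0.532,0.1,0]
    - [1,0.837,0.532,0.3,0]
    - [1,0.837,0.532,0.3,0]
    - [1,0.837,0.532,0.3,0]

```text
time: 17.45
tool_pos: [0.523, 0.2403, 0.2148]
ee_rot: [-3.141, 0.0, 1.696]
ft_force: [0.0, 0.0, 0.1]
grip_width: 0.0853
grasp_force: 0.0
```

```bash
python3 -c "
from h import *
v=shot('d2'); print(v[1],delta([.522,.2425,.113],1.70))
hsv=cv2.cvtColor(v[0]['pixels'],cv2.COLOR_RGB2HSV)
m=cv2.inRange(hsv,(5,150,60),(22,255,255)); m[:,:250]=0;m[:,400:]=0
n,l,st,c=cv2.connectedComponentsWithStats(m); print([(st[i].tolist(),c[i].round(1)) for i in range(1,n) if st[i][4]>80])
print(topix(v,(.5215,.2415,.125)),topix(v,(.5215,.2415,.08)))
"
```

```text
[0.5230115  0.24034167 0.21477618] ([0.014, -0.008, 0.683], np.float64(-0.001))
[([304, 216, 27, 39, 819], array([317. , 235.6]))]
[316.04553542 242.48281059] [316.2012942  223.67067585]
```

Emit:
jog_arm:
  deltas:
    - [1,0.014,-0.005,0.2,0]
    - [1,0.014,-0.005,0.45,0]
    - [1,0.014,-0.005,0.68,0]
    - [1,0.014,-0.005,0.68,0]
    - [-1,0.014,-0.005,0.68,0]
    - [-1,0.014,-0.005,0.68,0]
    - [-1,0.014,-0.005,0.68,0]
    - [-1,0.014,-0.005,0.68,0]
    - [-1,0.014,-0.005,0.68,0]
    - [-1,0.014,-0.005,0.68,0]

```text
time: 18.75
tool_pos: [0.5223, 0.2439, 0.1133]
ee_rot: [3.14, -0.0, 1.698]
ft_force: [0.5, -1.0, 5.4]
grip_width: 0.0151
grasp_force: 58.6
```

Emit:
jog_arm:
  deltas:
    - [-1,0,0,-0.25,0]
    - [-1,0,0,-0.55,0]
    - [-1,0,0,-0.85,0]
    - [-1,0,0,-0.98,0]
    - [-1,0,0,-0.98,0]

```text
time: 19.38
tool_pos: [0.5223, 0.244, 0.2605]
ee_rot: [3.139, -0.0, 1.698]
ft_force: [-0.9, 0.1, -1.9]
grip_width: 0.0154
grasp_force: 59.2
```

```bash
python3 -c "
from h import *
print(pose()[0],delta([.45,.10,.26],1.513))
"
```

```text
[0.52225912 0.24398375 0.26052609] ([-0.891, -0.6, 0.002], np.float64(0.059))
```

Emit:
jog_arm:
  deltas:
    - [-1,-0.3,-0.3,0,0]
    - [-1,-0.6,-0.6,0,0.02]
    - [-1,-0.89,-0.6,0,0.06]
    - [-1,-0.89,-0.6,0,0.06]

```text
time: 19.88
tool_pos: [0.4482, 0.0976, 0.2577]
ee_rot: [-3.139, 0.001, 1.505]
ft_force: [0.4, 0.3, -1.6]
grip_width: 0.0155
grasp_force: 59.3
```

Emit:
jog_arm:
  deltas:
    - [-1,-0.35,0,0,0]
    - [-1,-0.7,0,0,0]
    - [-1,-1,0,0,0]
    - [-1,-1,0,0,0]

```text
time: 20.38
tool_pos: [0.4399, -0.0515, 0.2579]
ee_rot: [-3.14, -0.0, 1.506]
ft_force: [-1.0, 0.8, -1.8]
grip_width: 0.0152
grasp_force: 59.3
```

```bash
python3 -c "
from h import *
print(pose()[0],delta([.533,-.1785,.215],1.513))
"
```

```text
[ 0.43988073 -0.05145421  0.2579149 ] ([-0.805, 0.675, 0.284], np.float64(-0.002))
```

Emit:
jog_arm:
  deltas:
    - [-1,-0.35,0.1,0,0]
    - [-1,-0.7,0.3,0,0]
    - [-1,-0.805,0.675,0.1,0]
    - [-1,-0.805,0.675,0.28,0]
    - [-1,-0.805,0.675,0.28,0]
    - [-1,-0.805,0.675,0.28,0]
    - [-1,-0.805,0.675,0.28,0]

```text
time: 21.25
tool_pos: [0.5342, -0.176, 0.219]
ee_rot: [3.139, 0.001, 1.511]
ft_force: [-0.2, -0.4, -1.2]
grip_width: 0.0152
grasp_force: 59.4
```

```bash
python3 -c "
from h import *
s=pose()[2];print(s['tool_pos'],s['ee_rot'],delta([.533,-.179,.1576],1.513))
v=shot(); im=v[0]['pixels'][:,:,::-1]
x,y=topix(v,(.532,-.181,.1)).astype(int); print(x,y,topix(v,s['tool_pos']-np.array([0,0,.1])))
cv2.imwrite('pics/a1c.png',cv2.resize(im[y-60:y+60,x-60:x+60],(600,600),interpolation=cv2.INTER_CUBIC))
"
```

```text
[ 0.53415437 -0.17598348  0.21896772] [3.13930940e+00 9.62142615e-04 1.51064241e+00] ([-0.02, -0.007, 0.409], np.float64(-0.001))
314 237 [317.26894099 239.26208597]
```

View pics/a1c.png

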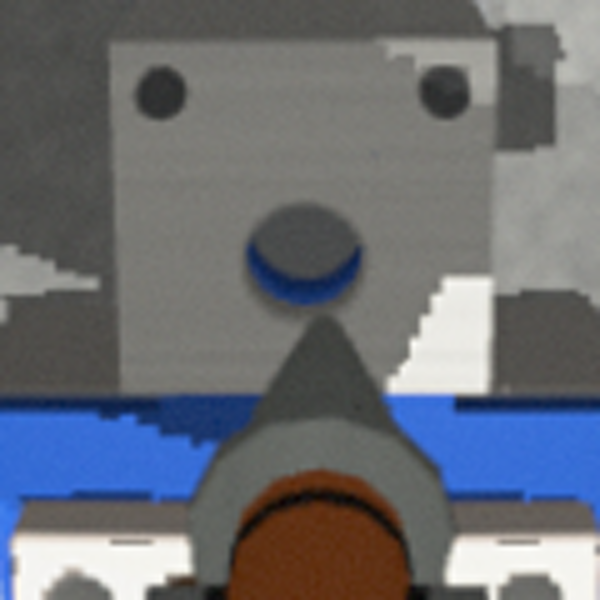

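The tip is at crop (322,320) and hole a at (304,255), so I need about 2.5 mm toward -x. The entry stays biased toward the tray hole in +y.

Emit:
jog_arm:
  deltas:
    - [-1,-0.02,-0.015,0.1,0]
    - [-1,-0.02,-0.015,0.2,0]
    - [-1,-0.02,-0.015,0.3,0]
    - [-1,-0.02,-0.015,0.35,0]
    - [-1,-0.02,-0.015,0.4,0]
    - [-1,-0.02,-0.015,0.41,0]
    - [-1,-0.02,-0.015,0.41,0]

```text
time: 22.18
tool_pos: [0.5315, -0.1795, 0.156]
ee_rot: [3.141, 0.0, 1.51]
ft_force: [0.6, 0.8, -1.6]
grip_width: 0.0153
grasp_force: 59.5
```

```bash
python3 -c "
from h import *
print(pose()[0],delta([.532,-.1805,.138],1.513))
"
```

```text
[ 0.53152527 -0.17949048  0.15601589] ([-0.007, 0.004, 0.12], np.float64(-0.001))
```

Emit:
jog_arm:
  deltas:
    - [-1,-0.003,0.004,0.04,0]
    - [-1,-0.007,0.004,0.08,0]
    - [-1,-0.007,0.004,0.12,0]
    - [-1,-0.007,0.004,0.12,0]

```text
time: 22.68
tool_pos: [0.5314, -0.1802, 0.137]
ee_rot: [-3.14, -0.001, 1.51]
ft_force: [-0.0, 0.7, -0.8]
grip_width: 0.0152
grasp_force: 59.5
```

Emit:
jog_arm:
  deltas:
    - [-1,0,0,0.02,0]
    - [-1,0,0,0.04,0]
    - [-1,0,0,0.05,0]
    - [-1,0,0,0.05,0]

```text
time: 23.18
tool_pos: [0.5318, -0.1804, 0.1302]
ee_rot: [-3.141, -0.0, 1.51]
ft_force: [-0.1, 0.6, -1.9]
grip_width: 0.0153
grasp_force: 59.5
```

Emit:
jog_arm:
  deltas:
    - [-1,0,0,0.02,0]
    - [-1,0,0,0.04,0]
    - [-1,0,0,0.05,0]
    - [-1,0,0,0.05,0]

```text
time: 23.68
tool_pos: [0.5319, -0.1804, 0.1226]
ee_rot: [-3.142, -0.0, 1.51]
ft_force: [0.4, 1.9, -2.0]
grip_width: 0.0152
grasp_force: 59.5
```

Emit:
jog_arm:
  deltas:
    - [-1,0,0,0.02,0]
    - [-1,0,0,0.04,0]
    - [-1,0,0,0.055,0]
    - [-1,0,0,0.065,0]
    - [-1,0,0,0.065,0]

```text
time: 24.3
tool_pos: [0.532, -0.1804, 0.1135]
ee_rot: [3.141, 0.0, 1.51]
ft_force: [-0.8, 2.3, 2.8]
grip_width: 0.0152
grasp_force: 60.1
```

Emit:
jog_arm:
  deltas:
    - [-1,0,0,0.01,0]
    - [-1,0,0,0.02,0]
    - [-1,0,0,0.025,0]
    - [-1,0,0,0.025,0]

```text
time: 24.8
tool_pos: [0.5324, -0.1803, 0.1132]
ee_rot: [3.138, 0.001, 1.51]
ft_force: [-7.0, 6.9, 24.2]
grip_width: 0.0155
grasp_force: 62.3
```

Home again: z = 0.1132 at 24 N. I'll release, back off and check.

Emit:
jog_arm:
  deltas:
    - [-1,0,0,-0.01,0]
    - [1,0,0,-0.01,0]
    - [1,0,0,-0.01,0]
    - [1,0,0,-0.01,0]
    - [1,0,0,-0.05,0]
    - [1,0,0,-0.3,0]
    - [1,0,0,-0.7,0]
    - [1,-0.4,0,-0.95,0]
    - [1,-0.4,0,-0.95,0]
    - [1,-0.4,0,-0.95,0]

```text
time: 26.05
tool_pos: [0.528, -0.2408, 0.2517]
ee_rot: [-3.142, -0.0, 1.508]
ft_force: [0.2, 0.3, -0.1]
grip_width: 0.0852
grasp_force: 0.0
```

```bash
python3 -c "
from h import *
v=shot('e1'); d=camera('side')
print(v[1])
for n in ['wrist','side']:
  for t in ['drift_1','tray']:
    for r in tip_of(n,t): print(n,t,round(r['score'],2),np.round(r['xyz'],4))
W=np.array(d['world_to_cam']); q=W[:3,:3]@np.array([.527,-.262,.09])+W[:3,3]; x=int(d['cx']+d['fx']*q[0]/-q[2]); y=int(d['cy']-d['fy']*q[1]/-q[2])
s=cv2.resize(d['pixels'][y-60:y+60,x-60:x+60,::-1],(400,400),interpolation=cv2.INTER_CUBIC)
w=cv2.resize(v[0]['pixels'][60:360,170:470,::-1],(400,400),interpolation=cv2.INTER_CUBIC)
cv2.imwrite('pics/e1c.png',np.hstack([w,s]))
"
```

```text
[ 0.52801147 -0.24081515  0.25168615]
wrist drift_1 0.69 [ 0.5295 -0.178   0.0745]
wrist drift_1 0.63 [ 0.5187 -0.3405  0.0715]
wrist tray 0.91 [ 0.5258 -0.2593  0.0516]
side drift_1 0.76 [ 0.5262 -0.3391  0.0769]
side drift_1 0.67 [ 0.5318 -0.1803  0.0744]
side tray 0.88 [ 0.5274 -0.2579  0.0559]
```

View pics/e1c.png

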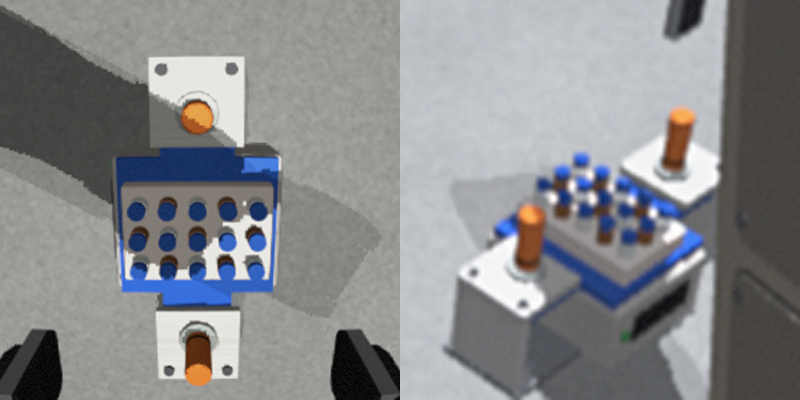

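Both orange drifts stand upright with collars flush on their brackets, at crop (198,115) and (198,345). The tray is in line and the gripper is clear, so I'm handing in.

```bash
python3 -c "
from station import *
print(close_job())"
```

```text
the job is handed in; nothing more can be done
None
```

Both orange drifts are standing in their brackets, collars home by the stop height (16 N and 24 N) and the final pictures, and the tray looks in line; the job was handed in at about 26 s, and no verdict was returned.

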